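# Fetch the specimen bar from behind the microscope parts

## Robot

A 6-joint arm with a two-finger parallel gripper is mounted at the origin on the work surface. World frame = base frame: x ahead of the robot, y to its left, z up, the work surface at z = 0. Lengths are in m, angles in rad, forces in N, time in s.
With the tool pointing down it reaches from about 0.3 to 0.95 m from the base axis. Payload 3.1 kg.
Tool frame: the origin (TCP) lies at the very end of the fingers, on their centre line; the grasp point (between the pads) lies env.hold_point_z behind it (env.hold_point_z is the distance from the TCP to the grasp point, in m); z points along the fingers, y is the line along which they close (so a half turn about z gives the same grasp; the last joint's range is limited). The gripper opens to 85 mm and grips with 20 to 120 N. Pads are 22 mm wide; open, the fingers measure 114 mm over their backs; the gripper's body (76 mm by 85 mm) begins 54 mm behind the grasp point. The pads swing forward as they close: fully open they stand 13 mm farther back than shut.
Start: joints at [1.055, 0.308, 1.634, -0, 1.2, -0.07], TCP at [0.27, 0.564, 0.231] pointing down, gripper open.
Joint ranges: [-3.06, 3.06], [-0.79, 1.96], [0.05, 2.63], [-1.19, 4.34], [0.05, 2.64], [-2.94, 2.94]. Speed limits (rad/s): [2.79, 2.79, 3.14, 3.14, 3.14, 3.14].

## Interface

Orientations are given as a unit quaternion [w, x, y, z].
In Python, from station import env gives the robot as it stands.
- The arm moves only by the tool drive_tool, never from a script. Its argument "deltas" is text: rows parted by semicolons, each of 4 numbers parted by spaces: the shift along the world's x, y, z scaled (see below), then the turn about the world's z scaled (see below). In form: x y z spin; .... A call has 1 to 20 rows; each row is the pose to reach, as a shift and turn from the pose commanded when the call began, turning the shorter way round; what a row does not reach only later rows make up. The controller multiplies each number of a shift by 300 mm and each number of a turn by 360 degrees. A row lasts 1/10 s, in which the tool goes at most 50 mm and 8.59 degrees, less where a joint would pass 70% of its speed; a pose out of reach is approached as far as the arm can. A call with a number of a shift or a turn outside -1 to 1 is refused whole. A call with a gripper value outside its range is refused whole. "hand" is the opening, from 0 (shut) to 1 (fully open), set as the call begins (left out, the last holds). The fingers move at their own pace and stop on an object; the grip force is fixed at half the most. Time passes only in rows, so rows that repeat a pose let the fingers close. It gives the time, the measured TCP pose, the force, the opening and the grip force at its end, in the units of the state.
- env.observe(): the state, without advancing time (a new reading comes with each control period).
- env.capture(name): name is "side" or "top"; returns (picture, depth): 384x512x3 uint8, red, green, blue; 384x512 float32, m along the optical axis (not along the pixel's ray), 0 where there is no reading.
- env.get_calibration(name): a dict with "camera_matrix" (3x3 intrinsics, pixels), "R" (3x3) and "t" (3): a world point X has camera coordinates R X + t. Camera axes: x right, y down, z forward; pixel columns grow to the right and rows downward; lengths in m; the calibration is good to about 2 mm. A picture is of the moment at which its call begins. get_calibration takes no time and is no camera call.
- env.job_done(): hands the job in; it is judged then, once.
The state is a dict: "clock": time; "joint_positions": joint angles; "qvel": joint speeds; "effort": joint torques, N m; "position": TCP position; "orientation": TCP orientation; "force": force on the tool from outside, world axes, zero at the start; "wrist_torque": the same for the moment, N m; "gripper_width": finger opening in m; "finger_force": force on a finger pad.
Only numpy, scipy, OpenCV 4.12 (cv2) and the standard library are available. Lean on these libraries where they do the work, as an engineer would, in place of code of your own. Each camera call takes 0.05 s, during which the arm holds its last target. There are 200 camera calls.

## Task

In the wooden rack, the low specimen bar lies behind a row of three tall microscope things (bottle, eyepiece, camera). Clear all three onto the black side mat, standing upright, before you move the bar; then, while they wait there, lay the bar flat and lengthwise, centred, on the bright window of the light base, slices up. Finally stand each of the three back in the rack in the very place where it stood at the start; set things down gently, tip nothing over, and leave the small jar and the tin in the rack where they are.

Things in the scene. Friction and masses are not known exactly. Their poses are not given: they have to be found in the camera images.
- rack: fixed wooden tray, board 180 (x) x 300 (y) mm, top 8 mm above its origin (centre of underside); +x is its back, away from the robot. Kerb 6 mm thick, 20 mm high along back and ends, front open. The tall things stand in a row along y at x about -16 mm, 56 mm apart (12 mm gaps), in any order; the bar lies along y at x about +36 mm, 30 mm free behind it
- side_mat: thin black rubber mat fixed on the table to the left or right of the rack, 230 (its x) x 130 (its y) x 4 mm; origin at the centre of its underside, top 4 mm above. Empty at the start, room for the three tall things side by side along its x
- light_base: fixed flat white box on the table on the other side of the rack from the mat, 220 (its x) x 120 (its y) x 28 mm; origin at the centre of its underside. In the middle of its flat top (28 mm above the origin) a bright window 170 mm along x and 56 mm along y, flush with the top
- specimen_bar: wooden bar 36 (its x) x 150 (its y) x 22 mm with three round pale slices, 3 mm thick, on its top; origin at the centre of its underside, 120 g. At the start it lies in the rack, its y nearly along the rack's y
- bottle: white cleaner bottle, upright, straight round body 42 mm in diameter up to 95 mm, then a shoulder and a black cap 25 mm in diameter; 125 mm tall; origin at the centre of its underside; about 160 g
- eyepiece: black microscope eyepiece tube, upright, straight round body 42 mm in diameter up to 90 mm with a steel band near its foot, above it a waist and a flared rubber eye cup; 120 mm tall; origin at the centre of its underside; about 220 g
- camera: blue microscope camera standing on end: square box 44 x 44 mm, 100 mm high, with a steel mounting ring 30 mm in diameter on top; 118 mm tall; origin at the centre of its underside, x and y normal to its sides, nearly along the rack's axes at the start; about 250 g
- jar: bystander: small glass jar 32 mm in diameter, 42 mm tall, near one end of the rack (the rack's -y); origin at the centre of its underside. Leave it alone
- tin: bystander: flat aluminium tin 34 mm in diameter, 24 mm tall, near the other end of the rack (+y); origin at the centre of its underside. Leave it alone

How it is judged:
On the way, in this order (a step that is already met when the one before it is completed fails the run):
1. the bottle, the eyepiece and the camera all stand released on the side mat, and the bar still lies where it was (within 30 mm) (x of bottle in the frame of side_mat between -0.11 and 0.11 m and y of bottle in the frame of side_mat between -0.06 and 0.06 m and z of each of bottle, eyepiece, camera in the frame of side_mat below 0.01 m and angle between each of bottle, eyepiece, camera's own z axis and vertical below 0.15 rad and linear speed of each of bottle, eyepiece, camera below 0.03 m/s and x of eyepiece in the frame of side_mat between -0.11 and 0.11 m and y of eyepiece in the frame of side_mat between -0.06 and 0.06 m and x of camera in the frame of side_mat between -0.11 and 0.11 m and y of camera in the frame of side_mat between -0.06 and 0.06 m and contact force between each of bottle, eyepiece, camera and the fingers below 0.1 N and distance of specimen_bar from where it was at the start of the episode below 0.03 m), for 0.2 s.
2. the bar lies released on the light base, centred and lengthwise on the window, while the three still stand on the mat (horizontal distance between specimen_bar and light_base below 0.013 m and z of specimen_bar in the frame of light_base between 0.024 and 0.033 m and angle between the y axis of specimen_bar and the x axis of light_base, either way round below 0.17 rad and angle between specimen_bar's own z axis and vertical below 0.1 rad and linear speed of specimen_bar below 0.02 m/s and contact force between specimen_bar and the fingers below 0.1 N and x of bottle in the frame of side_mat between -0.11 and 0.11 m and y of bottle in the frame of side_mat between -0.06 and 0.06 m and z of each of bottle, eyepiece, camera in the frame of side_mat below 0.01 m and angle between each of bottle, eyepiece, camera's own z axis and vertical below 0.15 rad and linear speed of each of bottle, eyepiece, camera below 0.03 m/s and x of eyepiece in the frame of side_mat between -0.11 and 0.11 m and y of eyepiece in the frame of side_mat between -0.06 and 0.06 m and x of camera in the frame of side_mat between -0.11 and 0.11 m and y of camera in the frame of side_mat between -0.06 and 0.06 m), for 0.2 s.
At the end, for the whole second after the job is handed in: The specimen bar lies flat and slices up on the light base, its centre within 13 mm of the window's centre and lengthwise within 0.17 rad (either way round); bottle, eyepiece and camera each stand upright within 13 mm of where they stood at the start; all are released and at rest (horizontal distance between specimen_bar and light_base below 0.013 m and z of specimen_bar in the frame of light_base between 0.024 and 0.033 m and angle between the y axis of specimen_bar and the x axis of light_base, either way round below 0.17 rad and angle between each of specimen_bar, bottle, eyepiece, camera's own z axis and vertical below 0.1 rad and linear speed of each of specimen_bar, bottle, eyepiece, camera below 0.02 m/s and contact force between each of specimen_bar, bottle, eyepiece, camera and the fingers below 0.1 N and distance of each of bottle, eyepiece, camera from where it was at the start of the episode below 0.013 m and angular speed of each of bottle, eyepiece, camera below 0.2 rad/s); the robot touches nothing.
It fails at once if the jar or the tin is moved by more than 20 mm (distance of any of jar, tin from where it was at the start of the episode above 0.02 m).
It fails at once if the bottle, the eyepiece or the camera is tipped over (beyond 0.7 rad) (angle between any of bottle, eyepiece, camera's own z axis and vertical above 0.7 rad).
It fails at once if one of the four things is dropped or thrown (falls freely faster than 0.7 m/s, a drop of about 25 mm) ((linear speed of bottle above 0.7 m/s and contact force between bottle and anything else below 0.02 N) or (linear speed of eyepiece above 0.7 m/s and contact force between eyepiece and anything else below 0.02 N) or (linear speed of camera above 0.7 m/s and contact force between camera and anything else below 0.02 N) or (linear speed of specimen_bar above 0.7 m/s and contact force between specimen_bar and anything else below 0.02 N)).
It also fails if it takes over 141 s, if anything falls off the work surface, if the arm or the gripper's body presses on something with over 40 N, if the wrist force passes 120 N, or if a joint passes its speed limit or range.

## Working session

There is one attempt and no reset: what is moved stays moved. The work goes in short steps, Python scripts to look and compute and a tool call to move; the robot and the scene stay as the last step left them, time stands still between calls to the robot, and variables do not carry over. Pictures are saved under pics/ and viewed, at most 14 in all, crops included, and the job is handed in when it is done.

Besides the shell and the picture viewer there is one more tool, called as name(argument=value, ...) on one line, values as JSON. drive_tool: Moves the arm, as the interface text tells. Shifts and turns lie within -1 to 1; 1 stands for 300 mm of shift or 360 degrees of turn. Its arguments: {"type":"object","properties":{"deltas":{"type":"string"},"hand":{"type":"number"}},"required":["deltas"]}

```bash
ls && mkdir -p pics
python3 - <<'E'
from station import env
import cv2,numpy as np
s=env.observe()
print({k:np.round(v,3) for k,v in s.items()}, env.hold_point_z)
for n in("top","side"):
    p,d=env.capture(n); np.savez(f"pics/{n}0.npz",p=p,d=d)
    cv2.imwrite(f"pics/{n}0.png",p[:,:,::-1])
    c=env.get_calibration(n); print(n,np.round(c["camera_matrix"],1).tolist(),np.round(c["R"],3).tolist(),np.round(c["t"],3))
E
```

```text
pics
{'clock': np.float64(0.0), 'joint_positions': array([ 1.055,  0.309,  1.635,  0.   ,  1.2  , -0.07 ]), 'qvel': array([-0.001, -0.   ,  0.002,  0.001, -0.   , -0.001]), 'effort': array([ 0.0000e+00, -4.1525e+01, -2.7667e+01, -0.0000e+00,  1.1000e-02,
        0.0000e+00]), 'position': array([0.269, 0.563, 0.23 ]), 'orientation': array([-0.   ,  0.221,  0.975, -0.001]), 'force': array([ 0.334, -0.11 ,  0.683]), 'wrist_torque': array([-0.041, -0.042, -0.059]), 'finger_force': np.float64(0.0), 'gripper_width': np.float64(0.085)} 0.0187
top [[377.1, 0.0, 257.8], [0.0, 377.1, 186.0], [0.0, 0.0, 1.0]] [[0.029, -0.999, -0.037], [-0.998, -0.027, -0.063], [0.062, 0.038, -0.997]] [0.005 0.558 0.95 ]
side [[493.7, 0.0, 243.4], [0.0, 493.7, 197.2], [0.0, 0.0, 1.0]] [[0.828, 0.56, 0.007], [0.391, -0.57, -0.723], [-0.401, 0.602, -0.691]] [-0.448 -0.19   1.39 ]
```

View pics/top0.png

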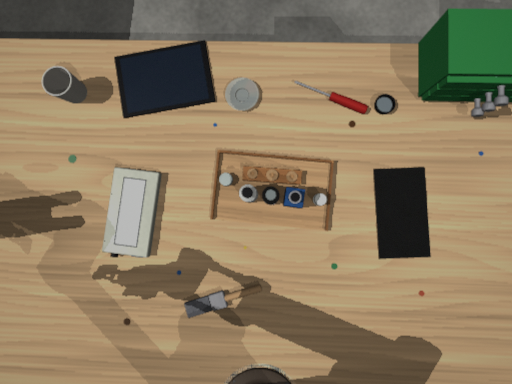

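View pics/side0.png

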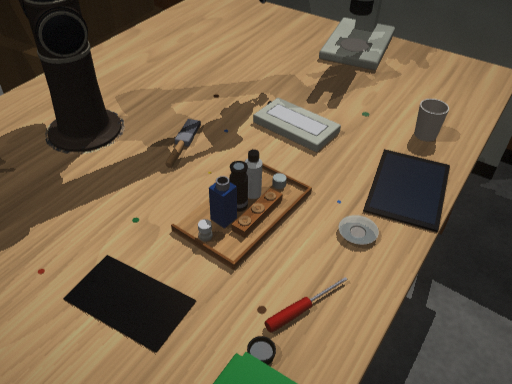

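The top view shows the bottle at (248,193), eyepiece at (271,195) and camera at (294,197), with the bar behind them at about (273,174). The tin is at (226,179), the jar at (321,199), the mat on the right at (402,212), and the light base on the left at (131,212).

```bash
cat > h.py <<'E'
import numpy as np,cv2
from station import env
def cal(n):
    c=env.get_calibration(n); return c["camera_matrix"],c["R"],c["t"]
def ray(n,uv,z):
    K,R,t=cal(n); uv=np.atleast_2d(uv).astype(float)
    d=(R.T@np.linalg.inv(K)@np.c_[uv,np.ones(len(uv))].T).T; C=-R.T@t
    return C+d*((z-C[2])/d[:,2])[:,None]
def cloud(n,d):
    K,R,t=cal(n); v,u=np.mgrid[:384,:512]
    P=np.stack([(u-K[0,2])/K[0,0]*d,(v-K[1,2])/K[1,1]*d,d],-1)
    return (P-t)@R
def blobs(m,amin=5):
    n,l,s,c=cv2.connectedComponentsWithStats(m.astype(np.uint8))
    return [(l==i,s[i,4],c[i]) for i in range(1,n) if s[i,4]>=amin]
def rect(n,m,z):
    v,u=np.nonzero(m); p=ray(n,np.c_[u,v],z)[:,:2]*1000
    (cx,cy),(w,h),a=cv2.minAreaRect(p.astype(np.float32))
    if w<h: w,h,a=h,w,a+90
    return np.round([cx,cy,w,h,(a+90)%180-90],1), np.round(p.mean(0),1)
E
python3 - <<'E'
from h import *
K,R,t=cal("top");print("cam",-R.T@t)
f=np.load("pics/top0.npz");p=f["p"];d=f["d"];P=cloud("top",d);Z=P[...,2]
hsv=cv2.cvtColor(p,cv2.COLOR_RGB2HSV)
def roi(m,a,b,c,e):
    o=np.zeros_like(m);o[c:e,a:b]=m[c:e,a:b];return o
for nm,lo in(("tall>.118",.118),("tall>.1",.1)):
  for m,a,c in blobs(roi((Z>lo)&(Z<.15),200,345,140,240)): print(nm,a,np.round(c,1),"rect",rect("top",m,np.median(Z[m])),"z",np.round(np.median(Z[m]),4),"cloudmean",np.round(P[m].mean(0)*1000,1))
for m,a,c in blobs(roi((Z>.0255)&(Z<.045),200,345,140,240),25): print("low",a,np.round(c,1),rect("top",m,.030),np.median(Z[m]))
for m,a,c in blobs(roi((Z>.02)&(Z<.04),90,175,150,270),50): print("base",a,c,rect("top",m,.028),np.median(Z[m]))
for m,a,c in blobs(roi((hsv[...,2]>200-0)&(hsv[...,1]<40),90,175,150,270),50): print("win",a,c,rect("top",m,.028))
for m,a,c in blobs(roi(p.max(2)<30,350,450,150,275),50): print("mat",a,c,rect("top",m,.004),np.median(Z[m]))
for m,a,c in blobs(roi((Z>.004)&(Z<.036),200,345,140,240),500): print("rack",a,c,rect("top",m,.012))
print("rackZ",np.round(np.median(Z[205:215,240:300]),4),"table",np.median(Z[240:260,200:300]))
cr=cv2.resize(p[145:235,205:340],None,fx=5.5,fy=5.5,interpolation=cv2.INTER_CUBIC);cv2.imwrite("pics/c0.png",cr[:,:,::-1])
E
```

```text
cam [ 0.498228   -0.01613652  0.98302902]
tall>.118 238 [270.  194.9] rect (array([531.4, -11.6,  36.3,  36.3,   1.6]), array([531.6, -11.5])) z 0.1283 cloudmean [531.6 -11.5 128.2]
tall>.118 92 [246.2 192.5] rect (array([534.3,  42.7,  22.7,  22.6, -88.5]), array([535.3,  42.2])) z 0.1329 cloudmean [535.3  42.2 132.8]
tall>.118 134 [294.3 197.1] rect (array([528.4, -66.1,  27.2,  27.1,   1.4]), array([528.1, -66.8])) z 0.126 cloudmean [528.1 -66.8 126.1]
tall>.1 242 [247.1 193.1] rect (array([535.4,  40.9,  39.6,  37.2, -88.4]), array([535.2,  41.9])) z 0.1085 cloudmean [534.9  41.4 116.4]
tall>.1 238 [270.  194.9] rect (array([531.4, -11.6,  36.3,  36.3,   1.6]), array([531.6, -11.5])) z 0.1283 cloudmean [531.6 -11.5 128.2]
tall>.1 359 [293.9 197.5] rect (array([528. , -66.7,  43.9,  43.5,  83.5]), array([527.9, -66.8])) z 0.109 cloudmean [527.7 -66.5 114.6]
low 837 [271.5 175.2] (array([585.6, -13.2, 149.7,  36.3,  87.3]), array([585.4, -13.5])) 0.030694774722909303
low 136 [225.  179.1] (array([572.8, 104.4,  30.8,  30.6, -88.5]), array([572.5, 104.5])) 0.03198598259004544
base 3990 [130.28847118 212.6037594 ] (array([477.3, 345.2, 228.5, 121. ,  -5.5]), array([480.7, 345. ])) 0.028134637861163145
mat 4410 [401.51791383 212.62267574] (array([ 501.9, -347.6,  225.7,  126.2,    4. ]), array([ 500.7, -347.9])) 0.0036829651681100474
rack 7095 [270.87512333 189.18872445] (array([548.4, -13.4, 303.6, 183.2,  86.1]), array([551.1, -12.5]))
rackZ 0.008 table 5.622650663690356e-05
```

View pics/c0.png

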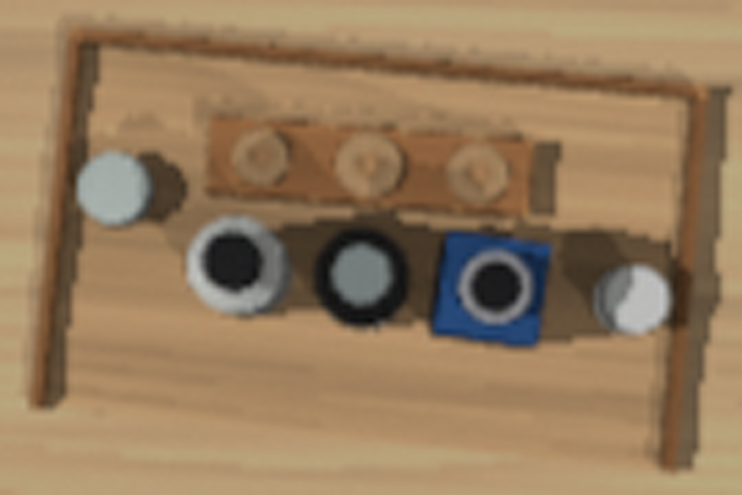

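The crop shows the bar whole with three slices, the rack turned about -4 degrees, and the objects in the order given above. The base rectangle came out too long (228 mm), so I'll measure the window itself and cross-check the heights with the side camera.

Run:
```python
from h import *
f=np.load("pics/top0.npz");p=f["p"];d=f["d"]
g=p.astype(int)
print(g[212,98:166:2].tolist())
for lo in (190,205,215):
    m=np.zeros((384,512),bool); m[160:262,98:168]=(g.min(2)>lo)[160:262,98:168]
    for b,a,c in blobs(m,200): print(lo,a,c,rect("top",b,.028))
P=cloud("top",d);m=np.zeros((384,512),bool);m[150:270,90:175]=((P[...,2]>.02)&(P[...,2]<.04)&(g.min(2)>110))[150:270,90:175]
m=cv2.morphologyEx(m.astype(np.uint8),cv2.MORPH_OPEN,np.ones((9,9)))
for b,a,c in blobs(m,200): print("base",a,c,rect("top",b,.028))
f=np.load("pics/side0.npz");P=cloud("side",f["d"]);X,Y,Z=P[...,0],P[...,1],P[...,2]
r=(X>.45)&(X<.58)&(Y>-.11)&(Y<.08)&(Z>.1)&(Z<.14)
for b,a,c in blobs(r,8):
    for zt in (.118,.126):
        q=b&(Z>zt); 
        if q.any(): print("side",a,c,zt,rect("side",q,np.median(Z[q])),Z[b].max())
m=(Z>.0255)&(Z<.036)&(X>.55)&(X<.63)&(Y>-.11)&(Y<.08)
for b,a,c in blobs(m,60): print("bar",a,c,rect("side",b,.030))
m=(Z>.024)&(Z<.034)&(X>.3)&(X<.65)&(Y>.25)&(Y<.45)
for b,a,c in blobs(m,200): print("base",a,c,rect("side",b,.028))
q=f["p"].min(2)>200
for b,a,c in blobs(m&q,100): print("win",a,c,rect("side",b,.028))
m=(f["p"].max(2)<30)&(abs(X-.5)<.15)&(abs(Y+.348)<.1)
for b,a,c in blobs(m,200): print("mat",a,c,rect("side",b,.004))
```

```text
[[163, 135, 102], [163, 135, 101], [164, 136, 103], [164, 136, 103], [163, 136, 102], [180, 178, 171], [185, 185, 181], [185, 186, 180], [185, 186, 180], [185, 186, 178], [131, 132, 126], [181, 182, 181], [186, 187, 185], [185, 186, 185], [185, 186, 185], [186, 186, 185], [187, 187, 186], [186, 187, 186], [185, 186, 184], [186, 187, 186], [186, 187, 186], [177, 177, 177], [160, 162, 150], [179, 181, 167], [178, 180, 166], [176, 179, 164], [177, 180, 165], [156, 159, 146], [66, 67, 62], [89, 78, 62], [112, 93, 71], [112, 93, 70], [111, 93, 69], [184, 160, 120]]
base 3756 [129.80138445 212.25878594] (array([482.1, 346.4, 219.2, 117.8,  -5.6]), array([481.5, 346.3]))
side 942 [235.81953291 174.72505308] 0.118 (array([535.1, -16.5, 153.2,  42.2, -89.1]), array([536.5, -18.7])) 0.13643593116873395
side 942 [235.81953291 174.72505308] 0.126 (array([533.8, -12.9, 144.2,  38.6, -89. ]), array([534.8, -12.9])) 0.13643593116873395
bar 781 [256.4865557  210.41101152] (array([589.2, -16.3, 154.9,  39.4,  88.4]), array([589.3, -18.6]))
base 2002 [297.39210789 121.21628372] (array([483.4, 342.2, 229.5, 125.9,  -5.4]), array([490.3, 341.6]))
mat 6302 [130.21881942 301.9992066 ] (array([ 503.5, -347.7,  228.6,  128.3,    4. ]), array([ 507.3, -350.4]))
```

drive_tool(deltas="0.433 -1 0.03 -0.19; 0.433 -1 0.03 -0.19; 0.433 -1 0.03 -0.19; 0.433 -1 0.03 -0.19; 0.433 -1 0.03 -0.19; 0.433 -1 0.03 -0.19; 0.433 -1 0.03 -0.19; 0.433 -1 0.03 -0.19; 0.433 -1 0.03 -0.19; 0.433 -1 0.03 -0.19", hand=1)

```text
clock: 1.1
position: [0.3992, 0.2639, 0.24]
orientation: [-0.0, 0.73, 0.683, -0.0]
force: [0.4, -0.8, -0.7]
gripper_width: 0.0854
finger_force: 0.0
```

drive_tool(deltas="0.43 -1 0 0; 0.43 -1 0 0; 0.43 -1 0 0; 0.43 -1 0 0; 0.43 -1 0 0; 0.43 -1 0 0; 0.43 -1 0 0; 0.43 -1 0 0; 0.43 -1 0 0; 0.43 -1 0 0")

```text
clock: 2.1
position: [0.5278, -0.0346, 0.2398]
orientation: [-0.001, 0.73, 0.683, -0.0]
force: [-0.3, -0.7, -0.5]
gripper_width: 0.0855
finger_force: 0.0
```

drive_tool(deltas="0.004 -0.108 0 0; 0.004 -0.108 -0.1 0; 0.004 -0.108 -0.2 0; 0.004 -0.108 -0.3 0; 0.004 -0.108 -0.4 0; 0.004 -0.108 -0.48 0; 0.004 -0.108 -0.54 0; 0.004 -0.108 -0.58 0; 0.004 -0.108 -0.58 0; 0.004 -0.108 -0.58 0")

```text
clock: 3.1
position: [0.53, -0.0678, 0.0668]
orientation: [0.0, 0.731, 0.683, 0.0]
force: [0.2, 0.7, -0.2]
gripper_width: 0.0854
finger_force: 0.0
```

drive_tool(deltas="0 0 0 0; 0 0 0 0; 0 0 0 0; 0 0 0 0; 0 0 0 0; 0 0 0 0; 0 0 0 0; 0 0 0 0; 0 0 0 0; 0 0 0 0", hand=0)

```text
clock: 4.1
position: [0.5304, -0.0688, 0.0674]
orientation: [0.001, 0.731, 0.682, 0.0]
force: [-1.1, -0.1, 5.3]
gripper_width: 0.0439
finger_force: 60.6
```

drive_tool(deltas="0 0 0.02 0; 0 0 0.07 0; 0 0 0.16 0; 0 0 0.26 0; 0 0 0.36 0; 0 0 0.45 0; 0.005 -0.03 0.5 -0.01; 0.015 -0.1 0.5 -0.03; 0.03 -0.2 0.5 -0.05; 0.05 -0.31 0.5 -0.073; 0.067 -0.42 0.5 -0.096; 0.083 -0.53 0.5 -0.12; 0.1 -0.64 0.5 -0.144; 0.117 -0.75 0.5 -0.168; 0.13 -0.84 0.5 -0.19; 0.14 -0.89 0.5 -0.21; 0.143 -0.914 0.5 -0.228; 0.143 -0.914 0.5 -0.228; 0.143 -0.914 0.5 -0.228")

```text
clock: 6.0
position: [0.5721, -0.3423, 0.2162]
orientation: [-0.0, 0.999, 0.036, -0.0]
force: [-1.0, -0.1, -2.1]
gripper_width: 0.0437
finger_force: 60.6
```

drive_tool(deltas="0 0 -0.05 0; 0 0 -0.13 0; 0 0 -0.22 0; 0 0 -0.31 0; 0 0 -0.39 0; 0 0 -0.44 0; 0 0 -0.47 0; 0 0 -0.485 0; 0 0 -0.495 0; 0 0 -0.503 0; 0 0 -0.51 0; 0 0 -0.51 0; 0 0 -0.51 0")

```text
clock: 7.3
position: [0.5728, -0.3429, 0.0638]
orientation: [0.0, 0.999, 0.035, 0.0]
force: [-0.8, 0.6, -2.2]
gripper_width: 0.0438
finger_force: 60.7
```

drive_tool(deltas="0 0 -0.002 0; 0 0 -0.004 0; 0 0 -0.004 0")

```text
clock: 7.6
position: [0.573, -0.3429, 0.0635]
orientation: [0.0, 0.999, 0.035, 0.0]
force: [-1.8, 2.0, 5.1]
gripper_width: 0.0438
finger_force: 61.4
```

drive_tool(deltas="0 0 0 0; 0 0 0 0; 0 0 0 0; 0 0 0 0; 0 0 0 0; 0 0 0 0; 0 0 0 0; 0 0 0.05 0; 0 0 0.15 0; 0 0 0.3 0; 0 0 0.45 0; 0 0 0.52 0; 0 0 0.52 0; 0 0 0.52 0", hand=1)

```text
clock: 9.0
position: [0.5726, -0.3428, 0.2192]
orientation: [0.0, 0.999, 0.035, 0.001]
force: [-0.6, -0.7, -0.4]
gripper_width: 0.0853
finger_force: 0.0
```

drive_tool(deltas="-0.133 1 0 0.228; -0.133 1 0 0.228; -0.133 1 0 0.228; -0.133 1 0 0.228; -0.133 1 0 0.228; -0.133 1 0 0.228; -0.133 1 0 0.228; -0.133 1 0 0.228; -0.133 1 0 0.228; -0.133 1 0 0.228; -0.133 1 0 0.228")

```text
clock: 10.1
position: [0.5309, -0.0423, 0.2157]
orientation: [-0.002, 0.731, 0.682, -0.001]
force: [1.0, -0.0, -0.9]
gripper_width: 0.0851
finger_force: 0.0
```

drive_tool(deltas="0 0.099 0 0; 0 0.099 -0.1 0; 0 0.099 -0.2 0; 0 0.099 -0.3 0; 0 0.099 -0.4 0; 0 0.099 -0.46 0; 0 0.099 -0.506 0; 0 0.099 -0.506 0; 0 0.099 -0.506 0")

```text
clock: 11.0
position: [0.5326, -0.013, 0.0661]
orientation: [-0.0, 0.731, 0.682, -0.0]
force: [-0.2, -0.2, 0.1]
gripper_width: 0.0853
finger_force: 0.0
```

drive_tool(deltas="0 0 0 0; 0 0 0 0; 0 0 0 0; 0 0 0 0; 0 0 0 0; 0 0 0 0; 0 0 0 0; 0 0 0 0; 0 0 0 0; 0 0 0 0", hand=0)

```text
clock: 12.0
position: [0.5335, -0.0131, 0.0676]
orientation: [0.001, 0.731, 0.682, 0.001]
force: [-1.1, 0.5, 5.7]
gripper_width: 0.0407
finger_force: 60.2
```

drive_tool(deltas="0 0 0.02 0; 0 0 0.07 0; 0 0 0.16 0; 0 0 0.26 0; 0 0 0.36 0; 0 0 0.45 0; -0.004 -0.03 0.5 -0.01; -0.01 -0.1 0.5 -0.03; -0.02 -0.2 0.5 -0.05; -0.033 -0.31 0.5 -0.073; -0.045 -0.42 0.5 -0.096; -0.055 -0.53 0.5 -0.12; -0.065 -0.64 0.5 -0.144; -0.077 -0.75 0.5 -0.168; -0.087 -0.85 0.5 -0.19; -0.095 -0.94 0.5 -0.21; -0.103 -1 0.5 -0.228; -0.103 -1 0.5 -0.228; -0.103 -1 0.5 -0.228")

```text
clock: 13.9
position: [0.5013, -0.3128, 0.2165]
orientation: [-0.0, 0.999, 0.035, -0.0]
force: [1.3, 0.2, -2.4]
gripper_width: 0.0404
finger_force: 60.6
```

drive_tool(deltas="0 -0.04 0 0; 0 -0.09 0 0; 0 -0.115 -0.04 0; 0 -0.115 -0.13 0; 0 -0.115 -0.22 0; 0 -0.115 -0.31 0; 0 -0.115 -0.39 0; 0 -0.115 -0.44 0; 0 -0.115 -0.47 0; 0 -0.115 -0.485 0; 0 -0.115 -0.495 0; 0 -0.115 -0.503 0; 0 -0.115 -0.509 0; 0 -0.115 -0.513 0; 0 -0.115 -0.513 0; 0 -0.115 -0.513 0")

```text
clock: 15.5
position: [0.5024, -0.3479, 0.0636]
orientation: [0.0, 0.999, 0.035, 0.001]
force: [-1.2, 1.6, 4.6]
gripper_width: 0.0407
finger_force: 60.9
```

drive_tool(deltas="0 0 0 0; 0 0 0 0; 0 0 0 0; 0 0 0 0; 0 0 0 0; 0 0 0 0; 0 0 0 0; 0 0 0.05 0; 0 0 0.15 0; 0 0 0.3 0; 0 0 0.45 0; 0 0 0.52 0; 0 0 0.52 0; 0 0 0.52 0", hand=1)

```text
clock: 16.9
position: [0.5018, -0.3476, 0.2194]
orientation: [0.001, 0.999, 0.035, 0.001]
force: [-0.3, -0.1, 0.8]
gripper_width: 0.0854
finger_force: 0.0
```

drive_tool(deltas="0.117 1 0 0.228; 0.117 1 0 0.228; 0.117 1 0 0.228; 0.117 1 0 0.228; 0.117 1 0 0.228; 0.117 1 0 0.228; 0.117 1 0 0.228; 0.117 1 0 0.228; 0.117 1 0 0.228; 0.117 1 0 0.228; 0.117 1 0 0.228")

```text
clock: 18.0
position: [0.5351, -0.047, 0.2159]
orientation: [-0.002, 0.731, 0.682, -0.001]
force: [-0.7, -0.2, 0.5]
gripper_width: 0.0853
finger_force: 0.0
```

drive_tool(deltas="0 0.292 0 0; 0 0.292 0 0; 0 0.292 0 0; 0 0.292 -0.1 0; 0 0.292 -0.2 0; 0 0.292 -0.3 0; 0 0.292 -0.4 0; 0 0.292 -0.46 0; 0 0.292 -0.497 0; 0 0.292 -0.497 0; 0 0.292 -0.497 0")

```text
clock: 19.1
position: [0.5371, 0.0398, 0.0695]
orientation: [0.0, 0.731, 0.682, 0.0]
force: [0.4, 0.4, 0.3]
gripper_width: 0.0856
finger_force: 0.0
```

drive_tool(deltas="0 0 0 0; 0 0 0 0; 0 0 0 0; 0 0 0 0; 0 0 0 0; 0 0 0 0; 0 0 0 0; 0 0 0 0; 0 0 0 0; 0 0 0 0", hand=0)

```text
clock: 20.1
position: [0.5375, 0.0401, 0.0706]
orientation: [0.0, 0.731, 0.682, 0.0]
force: [-1.2, -0.4, 6.4]
gripper_width: 0.0407
finger_force: 60.3
```

drive_tool(deltas="0 0 0.02 0; 0 0 0.07 0; 0 0 0.16 0; 0 0 0.26 0; 0 0 0.36 0; 0 0 0.45 0; -0.01 -0.03 0.5 -0.01; -0.027 -0.1 0.5 -0.03; -0.053 -0.2 0.5 -0.05; -0.083 -0.31 0.5 -0.073; -0.112 -0.42 0.5 -0.096; -0.14 -0.53 0.5 -0.12; -0.17 -0.64 0.5 -0.144; -0.2 -0.75 0.5 -0.168; -0.23 -0.85 0.5 -0.19; -0.25 -0.94 0.5 -0.21; -0.267 -1 0.5 -0.228; -0.267 -1 0.5 -0.228")

```text
clock: 21.9
position: [0.4561, -0.2621, 0.2201]
orientation: [0.001, 0.999, 0.033, 0.0]
force: [0.5, 0.4, -2.2]
gripper_width: 0.0406
finger_force: 60.9
```

drive_tool(deltas="-0.01 -0.04 0 0; -0.033 -0.12 0 0; -0.06 -0.22 0 0; -0.075 -0.28 -0.02 0; -0.083 -0.309 -0.06 0; -0.083 -0.309 -0.13 0; -0.083 -0.309 -0.22 0; -0.083 -0.309 -0.31 0; -0.083 -0.309 -0.39 0; -0.083 -0.309 -0.44 0; -0.083 -0.309 -0.47 0; -0.083 -0.309 -0.485 0; -0.083 -0.309 -0.495 0; -0.083 -0.309 -0.503 0; -0.083 -0.309 -0.509 0; -0.083 -0.309 -0.513 0; -0.083 -0.309 -0.513 0; -0.083 -0.309 -0.513 0")

```text
clock: 23.7
position: [0.4325, -0.3531, 0.0666]
orientation: [0.001, 0.999, 0.035, 0.001]
force: [-0.7, 1.0, 5.5]
gripper_width: 0.0408
finger_force: 61.4
```

drive_tool(deltas="0 0 0 0; 0 0 0 0; 0 0 0 0; 0 0 0 0; 0 0 0 0; 0 0 0 0; 0 0 0 0; 0 0 0.05 0; 0 0 0.15 0; 0 0 0.3 0; 0 0 0.45 0; 0 0 0.5 0; 0 0 0.5 0; 0 0 0.5 0", hand=1)

```text
clock: 25.1
position: [0.4313, -0.3521, 0.215]
orientation: [-0.0, 0.999, 0.035, -0.0]
force: [-0.4, 1.0, -0.4]
gripper_width: 0.0852
finger_force: 0.0
```

Run:
```python
from h import *
for n in("top","side"):
    p,d=env.capture(n);P=cloud(n,d);X,Y,Z=P[...,0],P[...,1],P[...,2]
    cv2.imwrite(f"pics/{n}1.png",p[:,:,::-1])
    m=(Z>.0255)&(Z<.036)&(X>.53)&(X<.63)&(Y>-.11)&(Y<.08)
    for b,a,c in blobs(m,60): print(n,"bar",a,c,rect(n,b,.030),np.median(Z[b]))
```

```text
top bar 826 [271.35472155 175.2409201 ] (array([585.5, -13.2, 149.6,  36.2,  87.1]), array([585.4, -13.1])) 0.030691657807701084
side bar 777 [256.56499356 210.2998713 ] (array([589.8, -15.9, 153.3,  39.3,  87.1]), array([589.3, -18.2])) 0.03173537999963789
```

View pics/side1.png

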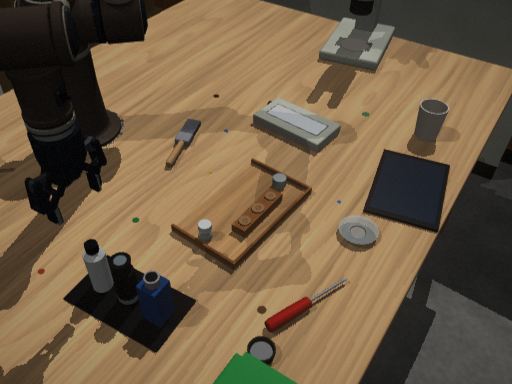

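All three stand on the mat at (98,268), (124,280) and (154,298), and the bar hasn't moved. Now the bar.

drive_tool(deltas="0.45 1 0 0.231; 0.45 1 0 0.231; 0.45 1 0 0.231; 0.45 1 0 0.231; 0.45 1 0 0.231; 0.45 1 0 0.231; 0.45 1 0 0.231; 0.45 1 0 0.231; 0.45 1 0 0.231; 0.45 1 0 0.231; 0.45 1 0 0.231", hand=0.67)

```text
clock: 26.3
position: [0.5653, -0.0521, 0.2127]
orientation: [-0.002, 0.724, 0.689, -0.002]
force: [0.4, -0.5, -0.1]
gripper_width: 0.0571
finger_force: 0.0
```

drive_tool(deltas="0.066 0.127 0 0; 0.066 0.127 0 0; 0.066 0.127 -0.1 0; 0.066 0.127 -0.2 0; 0.066 0.127 -0.3 0; 0.066 0.127 -0.4 0; 0.066 0.127 -0.48 0; 0.066 0.127 -0.55 0; 0.066 0.127 -0.59 0; 0.066 0.127 -0.62 0; 0.066 0.127 -0.62 0; 0.066 0.127 -0.62 0")

```text
clock: 27.5
position: [0.5872, -0.0146, 0.0299]
orientation: [0.0, 0.725, 0.689, 0.0]
force: [-0.3, -0.5, -0.2]
gripper_width: 0.0568
finger_force: 0.0
```

drive_tool(deltas="0 0 -0.02 0; 0 0 -0.04 0; 0 0 -0.053 0; 0 0 -0.053 0; 0 0 -0.053 0")

```text
clock: 28.0
position: [0.5865, -0.0145, 0.0133]
orientation: [-0.0, 0.725, 0.689, -0.0]
force: [0.0, -1.1, -0.1]
gripper_width: 0.0573
finger_force: 0.0
```

drive_tool(deltas="0 0 0 0; 0 0 0 0; 0 0 0 0; 0 0 0 0; 0 0 0 0; 0 0 0 0; 0 0 0 0; 0 0 0 0", hand=0)

```text
clock: 28.8
position: [0.5872, -0.0146, 0.014]
orientation: [0.0, 0.725, 0.689, 0.0]
force: [0.8, 0.6, 6.1]
gripper_width: 0.0346
finger_force: 62.8
```

drive_tool(deltas="0 0 0.02 0; 0 0 0.07 0; 0 0 0.16 0; 0 0 0.26 0; 0 0 0.36 0; 0 0 0.42 0; -0.01 0.03 0.45 0.01; -0.03 0.1 0.45 0.03; -0.06 0.2 0.45 0.05; -0.09 0.31 0.45 0.073; -0.12 0.42 0.45 0.096; -0.15 0.53 0.45 0.12; -0.185 0.64 0.45 0.143; -0.22 0.75 0.45 0.166; -0.25 0.85 0.45 0.19; -0.275 0.94 0.45 0.213; -0.29 1 0.45 0.23; -0.29 1 0.45 0.2425; -0.29 1 0.45 0.2425; -0.29 1 0.45 0.2425")

```text
clock: 30.8
position: [0.4992, 0.2852, 0.1486]
orientation: [-0.0, 0.049, 0.999, -0.0]
force: [0.1, -0.3, -0.9]
gripper_width: 0.0345
finger_force: 62.0
```

drive_tool(deltas="-0.02 0.06 0 0; -0.04 0.14 0 0; -0.058 0.198 -0.02 0; -0.058 0.198 -0.08 0; -0.058 0.198 -0.16 0; -0.058 0.198 -0.24 0; -0.058 0.198 -0.3 0; -0.058 0.198 -0.33 0; -0.058 0.198 -0.35 0; -0.058 0.198 -0.36 0; -0.058 0.198 -0.36 0; -0.058 0.198 -0.36 0")

```text
clock: 32.0
position: [0.483, 0.3453, 0.0414]
orientation: [0.001, 0.049, 0.999, 0.0]
force: [0.3, -0.9, -1.3]
gripper_width: 0.0346
finger_force: 62.1
```

drive_tool(deltas="0 0 -0.008 0; 0 0 -0.015 0; 0 0 -0.02 0; 0 0 -0.0235 0; 0 0 -0.0235 0; 0 0 -0.0235 0")

```text
clock: 32.6
position: [0.4822, 0.3449, 0.034]
orientation: [-0.0, 0.049, 0.999, -0.0]
force: [-2.0, -1.3, 5.4]
gripper_width: 0.0344
finger_force: 62.6
```

drive_tool(deltas="0 0 0 0; 0 0 0 0; 0 0 0 0; 0 0 0 0; 0 0 0 0; 0 0 0 0; 0 0 0.05 0; 0 0 0.15 0; 0 0 0.3 0; 0 0 0.45 0; 0 0 0.6 0; 0 0 0.62 0; 0 0 0.62 0", hand=0.67)

```text
clock: 33.9
position: [0.4837, 0.3459, 0.2232]
orientation: [0.003, 0.049, 0.999, 0.002]
force: [-1.0, -0.8, -0.8]
gripper_width: 0.057
finger_force: 0.0
```

drive_tool(deltas="-0.1 -1 0 -0.2425; -0.1 -1 0 -0.2425; -0.1 -1 0 -0.2425; -0.1 -1 0 -0.2425; -0.1 -1 0 -0.2425; -0.1 -1 0 -0.2425; -0.1 -1 0 -0.2425; -0.1 -1 0 -0.2425; -0.1 -1 0 -0.2425; -0.1 -1 0 -0.2425; -0.1 -1 0 -0.2425; -0.1 -1 0 -0.2425", hand=1)

```text
clock: 35.1
position: [0.451, 0.0449, 0.218]
orientation: [-0.001, 0.724, 0.69, -0.001]
force: [-0.3, 0.9, -0.1]
gripper_width: 0.0854
finger_force: 0.0
```

Run:
```python
from h import *
for n in("top","side"):
    p,d=env.capture(n);P=cloud(n,d);X,Y,Z=P[...,0],P[...,1],P[...,2]
    cv2.imwrite(f"pics/{n}2.png",p[:,:,::-1])
    r=(X>.35)&(X<.62)&(Y>.26)&(Y<.43)
    for nm,lo,hi,zz in(("bar",.043,.065,.05),("base",.02,.04,.028)):
        m=r&(Z>lo)&(Z<hi)
        if nm=="base": m=cv2.morphologyEx((r&(Z>lo)&(Z<.065)&(p.max(2)>110)|r&(Z>.043)).astype(np.uint8),cv2.MORPH_OPEN,np.ones((7,7)))>0
        for b,a,c in blobs(m,100): print(n,nm,a,c,rect(n,b,zz),np.median(Z[b]))
```

```text
top bar 901 [127.05660377 212.83129856] (array([480.5, 344.7, 149.5,  38.4,  -5.4]), array([480.1, 344.8])) 0.05082353087131159
top base 2572 [123.89307932 208.00388802] (array([482.3, 346.4, 219. , 117.7,  -5.7]), array([491.9, 362.2])) 0.029329808588705056
top base 751 [144.74567244 225.94141145] (array([454.2, 310.2, 170.7,  41. ,  -6.2]), array([447.7, 305.9])) 0.027858067683893064
side bar 512 [296.7265625 114.0234375] (array([485.1, 340.7, 154.8,  47.2,  -5.4]), array([486.5, 341.5])) 0.05129018487023822
side base 594 [296.51683502 112.52020202] (array([464.9, 377.2, 171.5,  59.5,  -4.9]), array([467.6, 377.1])) 0.05069847472990964
```

View pics/top2.png

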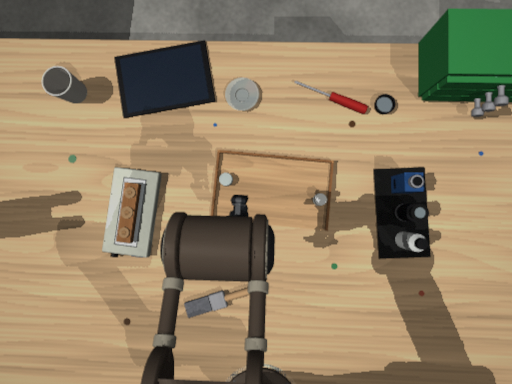

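drive_tool(deltas="-0.05 -1 0 -0.231; -0.05 -1 0 -0.231; -0.05 -1 0 -0.231; -0.05 -1 0 -0.231; -0.05 -1 0 -0.231; -0.05 -1 0 -0.231; -0.05 -1 0 -0.231; -0.05 -1 0 -0.231; -0.05 -1 0 -0.231; -0.05 -1 0 -0.231; -0.05 -1 0 -0.231; -0.05 -1 0 -0.231", hand=1)

```text
clock: 36.4
position: [0.4371, -0.2549, 0.2192]
orientation: [-0.0, 0.999, 0.036, -0.0]
force: [0.1, 0.5, -0.9]
gripper_width: 0.085
finger_force: 0.0
```

drive_tool(deltas="-0.018 -0.325 0 0; -0.018 -0.325 0 0; -0.018 -0.325 0 0; -0.018 -0.325 -0.1 0; -0.018 -0.325 -0.2 0; -0.018 -0.325 -0.3 0; -0.018 -0.325 -0.4 0; -0.018 -0.325 -0.47 0; -0.018 -0.325 -0.513 0; -0.018 -0.325 -0.513 0; -0.018 -0.325 -0.513 0")

```text
clock: 37.5
position: [0.4323, -0.3527, 0.0661]
orientation: [0.0, 0.999, 0.035, 0.0]
force: [-0.6, -0.6, 0.4]
gripper_width: 0.0854
finger_force: 0.0
```

drive_tool(deltas="0 0 0 0; 0 0 0 0; 0 0 0 0; 0 0 0 0; 0 0 0 0; 0 0 0 0; 0 0 0 0; 0 0 0 0; 0 0 0 0", hand=0)

```text
clock: 38.4
position: [0.4325, -0.3531, 0.0669]
orientation: [0.0, 0.999, 0.035, 0.001]
force: [-1.7, 0.8, 6.0]
gripper_width: 0.0409
finger_force: 60.4
```

drive_tool(deltas="0 0 0.02 0; 0 0 0.07 0; 0 0 0.16 0; 0 0 0.26 0; 0 0 0.36 0; 0 0 0.45 0; 0.01 0.03 0.5 0.01; 0.027 0.1 0.5 0.03; 0.053 0.2 0.5 0.05; 0.083 0.31 0.5 0.073; 0.112 0.42 0.5 0.096; 0.14 0.53 0.5 0.12; 0.17 0.64 0.5 0.144; 0.2 0.75 0.5 0.168; 0.23 0.85 0.5 0.19; 0.25 0.94 0.5 0.21; 0.267 1 0.5 0.228; 0.267 1 0.5 0.228")

```text
clock: 40.2
position: [0.5121, -0.0505, 0.2162]
orientation: [0.0, 0.73, 0.684, 0.0]
force: [0.6, 0.1, -1.5]
gripper_width: 0.0404
finger_force: 60.8
```

drive_tool(deltas="0.01 0.04 0 0; 0.033 0.12 0 0; 0.06 0.22 0 0; 0.075 0.28 0 0; 0.083 0.309 -0.03 0; 0.083 0.309 -0.1 0; 0.083 0.309 -0.19 0; 0.083 0.309 -0.28 0; 0.083 0.309 -0.36 0; 0.083 0.309 -0.41 0; 0.083 0.309 -0.44 0; 0.083 0.309 -0.46 0; 0.083 0.309 -0.47 0; 0.083 0.309 -0.478 0; 0.083 0.309 -0.484 0; 0.083 0.309 -0.487 0; 0.083 0.309 -0.487 0; 0.083 0.309 -0.487 0")

```text
clock: 42.0
position: [0.5377, 0.0401, 0.0709]
orientation: [0.001, 0.731, 0.682, 0.001]
force: [-2.7, -0.3, 5.5]
gripper_width: 0.0407
finger_force: 61.4
```

drive_tool(deltas="0 0 0 0; 0 0 0 0; 0 0 0 0; 0 0 0 0; 0 0 0 0; 0 0 0 0; 0 0 0 0; 0 0 0.05 0; 0 0 0.15 0; 0 0 0.3 0; 0 0 0.45 0; 0 0 0.5 0; 0 0 0.5 0", hand=1)

```text
clock: 43.3
position: [0.5395, 0.0401, 0.224]
orientation: [0.003, 0.731, 0.682, 0.003]
force: [1.1, -0.3, -0.1]
gripper_width: 0.0855
finger_force: 0.0
```

drive_tool(deltas="-0.1 -1 0 -0.228; -0.1 -1 0 -0.228; -0.1 -1 0 -0.228; -0.1 -1 0 -0.228; -0.1 -1 0 -0.228; -0.1 -1 0 -0.228; -0.1 -1 0 -0.228; -0.1 -1 0 -0.228; -0.1 -1 0 -0.228; -0.1 -1 0 -0.228; -0.1 -1 0 -0.228; -0.1 -1 0 -0.228")

```text
clock: 44.5
position: [0.5058, -0.2593, 0.2177]
orientation: [-0.001, 0.999, 0.036, -0.001]
force: [0.9, 0.1, -0.3]
gripper_width: 0.0855
finger_force: 0.0
```

drive_tool(deltas="-0.017 -0.292 0 0; -0.017 -0.292 0 0; -0.017 -0.292 0 0; -0.017 -0.292 -0.1 0; -0.017 -0.292 -0.2 0; -0.017 -0.292 -0.3 0; -0.017 -0.292 -0.4 0; -0.017 -0.292 -0.47 0; -0.017 -0.292 -0.523 0; -0.017 -0.292 -0.523 0; -0.017 -0.292 -0.523 0")

```text
clock: 45.6
position: [0.502, -0.3473, 0.0627]
orientation: [-0.0, 0.999, 0.035, 0.0]
force: [-0.4, 0.3, 0.3]
gripper_width: 0.0854
finger_force: 0.0
```

drive_tool(deltas="0 0 0 0; 0 0 0 0; 0 0 0 0; 0 0 0 0; 0 0 0 0; 0 0 0 0; 0 0 0 0; 0 0 0 0; 0 0 0 0", hand=0)

```text
clock: 46.5
position: [0.5027, -0.3482, 0.064]
orientation: [0.001, 0.999, 0.035, 0.001]
force: [-0.4, -0.6, 5.7]
gripper_width: 0.0406
finger_force: 60.4
```

drive_tool(deltas="0 0 0.02 0; 0 0 0.07 0; 0 0 0.16 0; 0 0 0.26 0; 0 0 0.36 0; 0 0 0.45 0; 0.004 0.03 0.5 0.01; 0.01 0.1 0.5 0.03; 0.02 0.2 0.5 0.05; 0.033 0.31 0.5 0.073; 0.045 0.42 0.5 0.096; 0.055 0.53 0.5 0.12; 0.065 0.64 0.5 0.144; 0.077 0.75 0.5 0.168; 0.087 0.85 0.5 0.19; 0.095 0.94 0.5 0.21; 0.103 1 0.5 0.228; 0.103 1 0.5 0.228; 0.103 1 0.5 0.228")

```text
clock: 48.4
position: [0.5324, -0.0475, 0.2128]
orientation: [0.0, 0.731, 0.682, -0.0]
force: [-0.3, -0.6, -2.2]
gripper_width: 0.0405
finger_force: 60.3
```

drive_tool(deltas="0 0.04 0 0; 0 0.09 0 0; 0 0.115 0 0; 0 0.115 0 0; 0 0.115 -0.03 0; 0 0.115 -0.1 0; 0 0.115 -0.19 0; 0 0.115 -0.28 0; 0 0.115 -0.36 0; 0 0.115 -0.41 0; 0 0.115 -0.44 0; 0 0.115 -0.46 0; 0 0.115 -0.47 0; 0 0.115 -0.478 0; 0 0.115 -0.484 0; 0 0.115 -0.487 0; 0 0.115 -0.487 0; 0 0.115 -0.487 0")

```text
clock: 50.2
position: [0.5334, -0.0131, 0.068]
orientation: [0.001, 0.731, 0.682, 0.0]
force: [-2.5, -0.1, 5.0]
gripper_width: 0.0404
finger_force: 61.0
```

drive_tool(deltas="0 0 0 0; 0 0 0 0; 0 0 0 0; 0 0 0 0; 0 0 0 0; 0 0 0 0; 0 0 0 0; 0 0 0.05 0; 0 0 0.15 0; 0 0 0.3 0; 0 0 0.45 0; 0 0 0.5 0; 0 0 0.5 0", hand=1)

```text
clock: 51.5
position: [0.5356, -0.0133, 0.2215]
orientation: [0.004, 0.731, 0.682, 0.003]
force: [-0.4, -0.2, 0.2]
gripper_width: 0.0854
finger_force: 0.0
```

drive_tool(deltas="0.133 -1 0 -0.228; 0.133 -1 0 -0.228; 0.133 -1 0 -0.228; 0.133 -1 0 -0.228; 0.133 -1 0 -0.228; 0.133 -1 0 -0.228; 0.133 -1 0 -0.228; 0.133 -1 0 -0.228; 0.133 -1 0 -0.228; 0.133 -1 0 -0.228; 0.133 -1 0 -0.228; 0.133 -1 0 -0.228")

```text
clock: 52.7
position: [0.5718, -0.3125, 0.2151]
orientation: [-0.001, 0.999, 0.036, -0.001]
force: [0.1, -0.2, -0.3]
gripper_width: 0.0858
finger_force: 0.0
```

drive_tool(deltas="0 -0.099 0 0; 0 -0.099 0 0; 0 -0.099 -0.1 0; 0 -0.099 -0.2 0; 0 -0.099 -0.3 0; 0 -0.099 -0.4 0; 0 -0.099 -0.47 0; 0 -0.099 -0.514 0; 0 -0.099 -0.514 0; 0 -0.099 -0.514 0")

```text
clock: 53.7
position: [0.573, -0.3428, 0.0628]
orientation: [0.0, 0.999, 0.035, 0.0]
force: [-0.2, -0.8, 1.0]
gripper_width: 0.0856
finger_force: 0.0
```

drive_tool(deltas="0 0 0 0; 0 0 0 0; 0 0 0 0; 0 0 0 0; 0 0 0 0; 0 0 0 0; 0 0 0 0; 0 0 0 0; 0 0 0 0", hand=0)

```text
clock: 54.6
position: [0.5734, -0.3432, 0.0638]
orientation: [0.001, 0.999, 0.035, 0.001]
force: [-0.8, 1.2, 5.3]
gripper_width: 0.0435
finger_force: 61.1
```

drive_tool(deltas="0 0 0.02 0; 0 0 0.07 0; 0 0 0.16 0; 0 0 0.26 0; 0 0 0.36 0; 0 0 0.45 0; -0.005 0.03 0.5 0.01; -0.015 0.1 0.5 0.03; -0.03 0.2 0.5 0.05; -0.05 0.31 0.5 0.073; -0.067 0.42 0.5 0.096; -0.083 0.53 0.5 0.12; -0.1 0.64 0.5 0.144; -0.117 0.75 0.5 0.168; -0.13 0.84 0.5 0.19; -0.14 0.89 0.5 0.21; -0.143 0.914 0.5 0.228; -0.143 0.914 0.5 0.228; -0.143 0.914 0.5 0.228")

```text
clock: 56.5
position: [0.5295, -0.0687, 0.2125]
orientation: [0.0, 0.732, 0.682, -0.0]
force: [-0.3, 0.2, -2.3]
gripper_width: 0.0435
finger_force: 60.9
```

drive_tool(deltas="0 0 -0.03 0; 0 0 -0.1 0; 0 0 -0.19 0; 0 0 -0.28 0; 0 0 -0.36 0; 0 0 -0.41 0; 0 0 -0.44 0; 0 0 -0.46 0; 0 0 -0.47 0; 0 0 -0.478 0; 0 0 -0.484 0; 0 0 -0.487 0; 0 0 -0.487 0; 0 0 -0.487 0")

```text
clock: 57.9
position: [0.5305, -0.0688, 0.0678]
orientation: [0.001, 0.731, 0.682, 0.0]
force: [-3.5, -0.2, 5.3]
gripper_width: 0.0435
finger_force: 61.4
```

drive_tool(deltas="0 0 0 0; 0 0 0 0; 0 0 0 0; 0 0 0 0; 0 0 0 0; 0 0 0 0; 0 0 0 0; 0 0 0.05 0; 0 0 0.15 0; 0 0 0.3 0; 0 0 0.45 0; 0 0 0.5 0; 0 0 0.5 0; -0.1 -0.2 0.5 0; -0.2 -0.4 0.5 0; -0.3 -0.6 0.5 0; -0.3 -0.8 0.5 0; -0.3 -0.8 0.5 0; -0.3 -0.8 0.5 0; -0.3 -0.8 0.5 0", hand=1)

```text
clock: 59.9
position: [0.4383, -0.3092, 0.2148]
orientation: [-0.001, 0.732, 0.681, -0.0]
force: [-0.6, -0.0, 0.4]
gripper_width: 0.0857
finger_force: 0.0
```

Run:
```python
from h import *
p,d=env.capture("top");P=cloud("top",d);X,Y,Z=P[...,0],P[...,1],P[...,2]
cv2.imwrite("pics/top3.png",p[:,:,::-1])
for m,a,c in blobs((Z>.118)&(Z<.15)&(X>.48)&(X<.6)&(Y>-.13)&(Y<.12)): print(a,np.round(P[m].mean(0)*1000,1))
for m,a,c in blobs((Z>.043)&(Z<.065)&(X>.35)&(X<.62)&(Y>.26)&(Y<.43),100): print("bar",rect("top",m,.05))
q,_=env.capture("side");cv2.imwrite("pics/side3.png",q[:,:,::-1])
```

```text
95 [535.8  42.3 132.5]
237 [531.8 -11.6 128. ]
134 [528.6 -67.6 126. ]
bar (array([480.5, 344.4, 149.5,  39.1,  -5.3]), array([479.9, 344.8]))
```

View pics/side3.png

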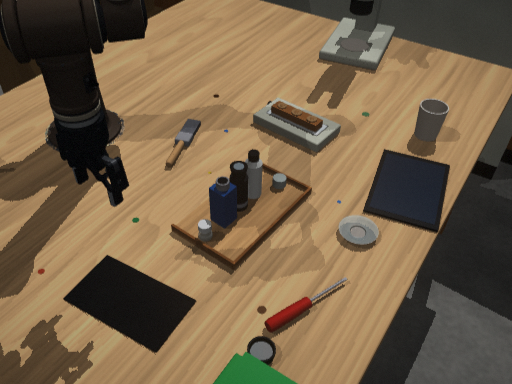

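The three are back within 1 mm of where they started, at (222,205), (238,185) and (254,175). The bar lies on the window at (297,115), and the arm is clear of everything.

```bash
python3 -c "
from station import env
print(env.job_done())"
```

```text
the job is handed in; nothing more can be done
None
```

The job is handed in at about 60 s of the 141 s allowed: by the last camera check the bar lies flat and lengthwise about 2 mm from the window's centre, the bottle, eyepiece and camera stand within about 1 mm of their starting places, and the jar and tin look unmoved; no verdict was returned.

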